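# Clear the film light table

## Robot

A 6-joint arm with a two-finger parallel gripper is mounted at the origin on the work surface. World frame = base frame: x ahead of the robot, y to its left, z up, the work surface at z = 0. Lengths are in m, angles in rad, forces in N, time in s.
With the tool pointing down it reaches from about 0.375 to 0.975 m from the base axis. Payload 3.8 kg.
Tool frame: the origin (TCP) lies midway between the tips of the shut fingers; the grasp point (between the pads) lies 19 mm behind it; z points along the fingers, y is the line along which they close (so a half turn about z gives the same grasp; the last joint's range is limited). The gripper opens to 85 mm and grips with 20 to 120 N. Pads are 22 mm wide; open, the fingers measure 114 mm over their backs; the gripper's body (76 mm by 85 mm) begins 54 mm behind the grasp point. The pads swing forward as they close: fully open they stand 13 mm farther back than shut.
Start: joints at [-1.29, 0.264, 1.604, -0, 1.274, -0.037], TCP at [0.211, -0.641, 0.199] pointing down, gripper open.
Joint ranges: [-2.63, 2.63], [-0.94, 2.18], [0.31, 2.57], [-1.31, 4.45], [0, 2.66], [-2.55, 2.55]. Speed limits (rad/s): [2.57, 2.57, 3.14, 3.14, 3.14, 3.14].

## Interface

Orientations are given as a rotation vector (axis times angle).
In Python, from workcell import read_state, vision, ticket gives the robot as it stands. The module is installed in compiled form; this text tells all that it offers.
- The arm moves only by the tool jog_arm, never from a script. Its arguments are lists of equal length, an entry for each row: "turn": the turn, a rotation vector about the tool's x, y, z in rad, a list of three; "delta_pos": the shift along the tool's x, y, z in m, a list of three; "gripper": the finger opening in m, from 0 to 0.0854. In form: {"turn": [[rx, ry, rz], ...], "delta_pos": [[dx, dy, dz], ...], "gripper": [gripper, ...]}. A call has 1 to 20 rows; each row shifts and turns the commanded pose from where the row before left it, along the tool's axes as they then stand; what a row does not reach is not made up. A row lasts 1/12 s, in which the tool goes at most 41.7 mm and 7.16 degrees, less where a joint would pass 70% of its speed; a pose out of reach is approached as far as the arm can. A call with a gripper value outside its range is refused whole. The fingers move at their own pace and stop on an object; "grip_force" is the grip in N (left out, the last holds). Time passes only in rows, so rows that do not move let the fingers close. It gives the time, the measured TCP pose, the force, the opening and the grip force at its end, in the units of the state.
- read_state(): the state, without advancing time (a new reading comes with each control period).
- vision.read_camera(name): name is "scene" or "side" or "wrist"; returns the picture (480x640x3 uint8, red, green, blue); there is no depth.
- vision.calibration(name): a dict with "vfov" (degrees; the focal length in pixels is half the picture's height over the tangent of half this angle, whatever the lens; pixels are square), "cx", "cy" (the principal point, pixels), "R" (3x3) and "t" (3): a world point X has camera coordinates R X + t; the wrist camera has in their place "mount" (4x4, takes a point from camera to tool coordinates, whose origin is the TCP and whose axes are the flange's). Camera axes: x right, y down, z forward; pixel columns grow to the right and rows downward; lengths in m; the calibration is good to about 2 mm. A picture is of the moment at which its call begins: read the wrist's pose just before it. calibration takes no time and is no camera call.
- ticket.finish_job(): hands the job in; it is judged then, once.
The state is a dict: "time": time; "q": joint angles; "joint_vel": joint speeds; "joint_torque": joint torques, N m; "tool_pos": TCP position; "tcp_rot": TCP orientation; "wrist_force": force on the tool from outside, world axes, zero at the start; "torque": the same for the moment, N m; "width": opening from 0.0 (shut) to 1.0 (fully open); "grip_force": force on a finger pad.
Only numpy, scipy, OpenCV 4.12 (cv2) and the standard library are available. Lean on these libraries where they do the work, as an engineer would, in place of code of your own. Each camera call takes 0.05 s, during which the arm holds its last target. There are 200 camera calls.

## Task

Clear the light table: unpile the five things on it and put each where it belongs. The green, red and yellow leader rolls each go onto the spindle of the feed plate of their own colour, the dark print roll into the open film can, and the empty blue core onto the free dowel of the core rack. Each must end lying flat, all the way down, and released; do not tip any of them onto its side on the way.

Things in the scene. Friction and masses are not known exactly. Their poses are not given: they have to be found in the camera images.
- green_roll_mid (a point): Centre (half-way up) of the green leader roll; upright axis z. A flat ring 68 mm across and 35 mm tall, with a 26 mm hole down its middle; bright green film wound tight and taped off, on a white core. Starts lying flat at the bottom of one of the two piles on the light table; grasp it across its diameter from above.
- red_roll_mid (a point): Centre (half-way up) of the red leader roll; upright axis z. A flat ring 68 mm across and 35 mm tall, with a 26 mm hole down its middle; bright red film wound tight and taped off, on a white core. Starts lying flat at the bottom of one of the two piles on the light table; grasp it across its diameter from above.
- yellow_roll_mid (a point): Centre (half-way up) of the yellow leader roll; upright axis z. A flat ring 60 mm across and 35 mm tall, with a 26 mm hole down its middle; bright yellow film wound tight and taped off, on a white core. Starts lying flat as second in one of the two piles on the light table, about 10 mm off-centre on a 68 mm roll; grasp it across its diameter from above.
- print_roll_mid (a point): Centre (half-way up) of the print roll; upright axis z. A flat ring 60 mm across and 35 mm tall, with a 26 mm hole down its middle; dark brown, nearly black film wound tight on a blue core. Starts lying flat as second in one of the two piles on the light table, about 10 mm off-centre on a 68 mm roll; the empty core lies on it; grasp it across its diameter from above.
- empty_core_mid (a point): Centre (half-way up) of the empty core; upright axis z. A flat ring 50 mm across and 35 mm tall, with a 26 mm hole down its middle; bare blue plastic with six webs, no film. Starts lying flat on top of the print roll (about 10 mm off-centre), as third of its pile (top about 117 mm above the table); grasp it across its diameter from above.
- green_plate_seat (a point): Seat of the green feed plate: point on the plate's top face, 18 mm above the table, at the foot of its upright steel spindle. Fixed: black base 104 mm square, green round plate 102 mm across, spindle 9 mm thick with tapered tip, standing 47 mm above the plate. A roll belongs flat on this face, the spindle up through its hole, its centre then 17.5 mm above this point.
- red_plate_seat (a point): Seat of the red feed plate: point on the plate's top face, 18 mm above the table, at the foot of its upright steel spindle. Fixed: black base 104 mm square, red round plate 102 mm across, spindle 9 mm thick with tapered tip, standing 47 mm above the plate. A roll belongs flat on this face, the spindle up through its hole, its centre then 17.5 mm above this point.
- yellow_plate_seat (a point): Seat of the yellow feed plate: point on the plate's top face, 18 mm above the table, at the foot of its upright steel spindle. Fixed: black base 104 mm square, yellow round plate 102 mm across, spindle 9 mm thick with tapered tip, standing 47 mm above the plate. A roll belongs flat on this face, the spindle up through its hole, its centre then 17.5 mm above this point.
- film_can_floor (a point): Centre of the inner floor (3 mm above the table) of the open round film can: fixed, aluminium, 130 mm across outside, 124 mm inside, wall 3 mm, rim 40 mm above the table. The print roll belongs flat on this floor.
- free_dowel (a point): Foot of the free dowel of the fixed wooden core rack, on its board (152 x 66 mm), 15 mm above the table. 80 mm along this point's +x a second dowel already holds a blue core (leave it). Dowels: 11 mm thick, tapered tips, 55 mm above the board. The core belongs flat on the board, dowel through its hole, centre 17.5 mm above this point; fingers have most room along this point's y.

How it is judged:
At the end, for the whole second after the job is handed in: Green, red, yellow rolls on plates of their colours, empty core on the free dowel (within 11 mm of the spindle or dowel), print roll in the can (within 34 mm of its centre); all fully down (centre 14.5 to 21.5 mm above the seat), flat within 0.1 rad, at rest, released (horizontal distance between green_roll_mid and green_plate_seat below 0.011 m and z of green_roll_mid in the frame of green_plate_seat between 0.0145 and 0.0215 m and angle between each of green_roll_mid, red_roll_mid, yellow_roll_mid, print_roll_mid, empty_core_mid's own z axis and vertical below 0.1 rad and linear speed of each of green_roll, red_roll, yellow_roll, print_roll, empty_core below 0.02 m/s and horizontal distance between red_roll_mid and red_plate_seat below 0.011 m and z of red_roll_mid in the frame of red_plate_seat between 0.0145 and 0.0215 m and horizontal distance between yellow_roll_mid and yellow_plate_seat below 0.011 m and z of yellow_roll_mid in the frame of yellow_plate_seat between 0.0145 and 0.0215 m and horizontal distance between print_roll_mid and film_can_floor below 0.034 m and z of print_roll_mid in the frame of film_can_floor between 0.0145 and 0.0215 m and horizontal distance between empty_core_mid and free_dowel below 0.011 m and z of empty_core_mid in the frame of free_dowel between 0.0145 and 0.0215 m); the robot touches nothing.
It fails at once if the green roll is tipped onto its side (angle between green_roll_mid's own z axis and vertical above 0.9 rad).
It fails at once if the red roll is tipped onto its side (angle between red_roll_mid's own z axis and vertical above 0.9 rad).
It fails at once if the yellow roll is tipped onto its side (angle between yellow_roll_mid's own z axis and vertical above 0.9 rad).
It fails at once if the print roll is tipped onto its side (angle between print_roll_mid's own z axis and vertical above 0.9 rad).
It fails at once if the empty core is tipped onto its side (angle between empty_core_mid's own z axis and vertical above 0.9 rad).
It also fails if it takes over 118 s, if anything falls off the work surface, if the arm or the gripper's body presses on something with over 40 N, if the wrist force passes 120 N, or if a joint passes its speed limit or range.

## Working session

There is one attempt and no reset: what is moved stays moved. The work goes in short steps, Python scripts to look and compute and a tool call to move; the robot and the scene stay as the last step left them, time stands still between calls to the robot, and variables do not carry over. Pictures are saved under pics/ and viewed, at most 14 in all, crops included, and the job is handed in when it is done.

Besides the shell and the picture viewer there is one more tool, called after "Emit:" as a command line: name --argument value ..., lists and objects as JSON in quotes. jog_arm: Moves the arm, as the interface text tells. Its arguments: {"type":"object","properties":{"turn":{"type":"array","items":{"type":"array","items":{"type":"number"}}},"delta_pos":{"type":"array","items":{"type":"array","items":{"type":"number"}}},"gripper":{"type":"array","items":{"type":"number"}},"grip_force":{"type":"number"}},"required":["turn","delta_pos","gripper"]}

```bash
mkdir -p pics; ls
python3 - <<'E'
from workcell import read_state, vision, ticket
import cv2
s=read_state();print(s)
for n in("scene","side","wrist"):
    im=vision.read_camera(n);cv2.imwrite(f"pics/{n}0.png",im[:,:,::-1]);print(n,vision.calibration(n))
E
```

```text
pics
{'time': 0.0, 'q': array([-1.28990349e+00,  2.64738967e-01,  1.60538700e+00,  3.57645884e-05,
        1.27366044e+00, -3.68914814e-02]), 'joint_vel': array([-0.00094853,  0.00216288,  0.00041472, -0.00018013, -0.00044411,
       -0.00064961]), 'joint_torque': array([-3.23422501e-03, -5.15121174e+01, -3.67320585e+01, -4.70487739e-04,
        1.28955589e-02,  6.94698571e-06]), 'tool_pos': array([ 0.21070785, -0.64043337,  0.19726462]), 'tcp_rot': array([-3.09986704e+00, -4.96715200e-01,  3.65809333e-04]), 'wrist_force': array([0.29735103, 1.07851544, 0.17428143]), 'torque': array([-0.0239921 , -0.0173636 , -0.00439869]), 'grip_force': 0.0, 'width': 0.999750291955539}
scene {'vfov': 56.23698384819734, 'cx': 314.6009276063632, 'cy': 238.82881471395083, 'R': array([[-0.79384863,  0.60770029,  0.02246551],
       [ 0.31985664,  0.44868337, -0.83449084],
       [-0.51720023, -0.65527367, -0.55056366]]), 't': array([ 0.45051561, -0.11741239,  1.26426326])}
side {'vfov': 44.27648368456839, 'cx': 310.33100139295124, 'cy': 235.34746459729936, 'R': array([[-0.96842257, -0.24929098, -0.00342488],
       [-0.18878457,  0.74220715, -0.64303105],
       [ 0.16284381, -0.62207922, -0.76583245]]), 't': array([0.56446631, 0.14652062, 1.19395055])}
wrist {'vfov': 62.6735136536893, 'cx': 317.7295286166461, 'cy': 249.34934243694542, 'mount': array([[-4.48362915e-04, -9.55043129e-01, -2.96466558e-01,
         7.58266500e-02],
       [ 9.99999569e-01, -6.69290146e-04,  6.43709144e-04,
        -1.16560343e-03],
       [-8.13192141e-04, -2.96466142e-01,  9.55043018e-01,
        -1.74914159e-01],
       [ 0.00000000e+00,  0.00000000e+00,  0.00000000e+00,
         1.00000000e+00]])}
```

View pics/scene0.png

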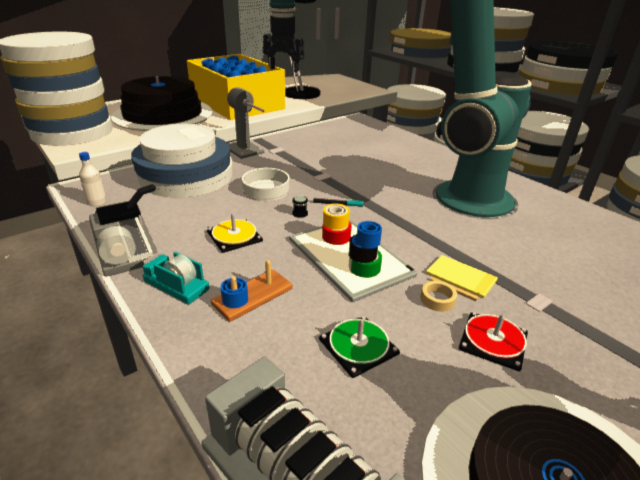

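View pics/side0.png

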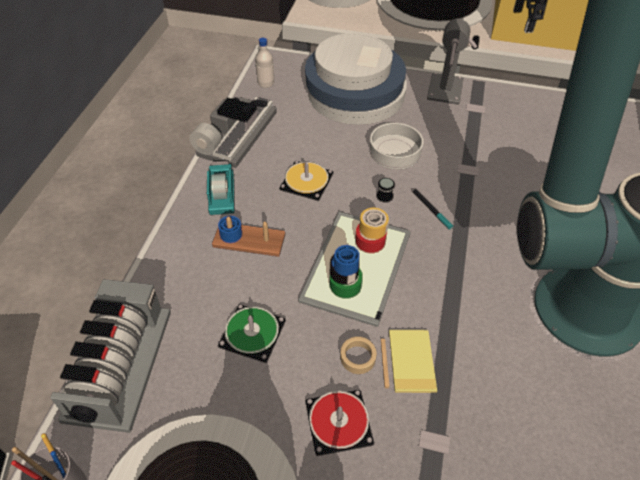

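The scene view shows the pile of yellow on red at about (337,222), and blue, print and green at (366,250). The plates are yellow (234,232), green (359,343) and red (494,338); the rack is at (252,293) and the can at (265,183). I'll enlarge both views.

Run:
```python
import cv2
a=cv2.imread("pics/scene0.png")[160:385,200:540];cv2.imwrite("pics/sc.png",cv2.resize(a,None,fx=2.35,fy=2.35,interpolation=cv2.INTER_CUBIC))
a=cv2.imread("pics/side0.png")
b=a[110:310,205:440];cv2.imwrite("pics/sd1.png",cv2.resize(b,None,fx=3,fy=3,interpolation=cv2.INTER_CUBIC))
```

```text
(no output)
```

View pics/sc.png

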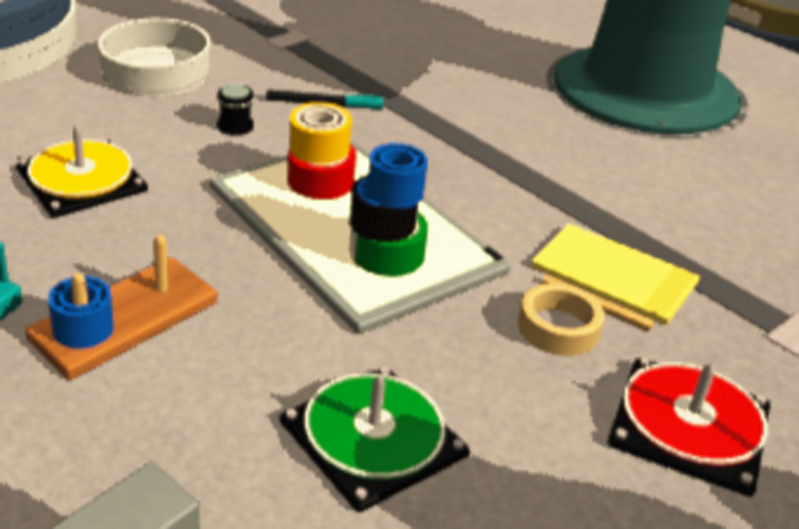

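View pics/sd1.png

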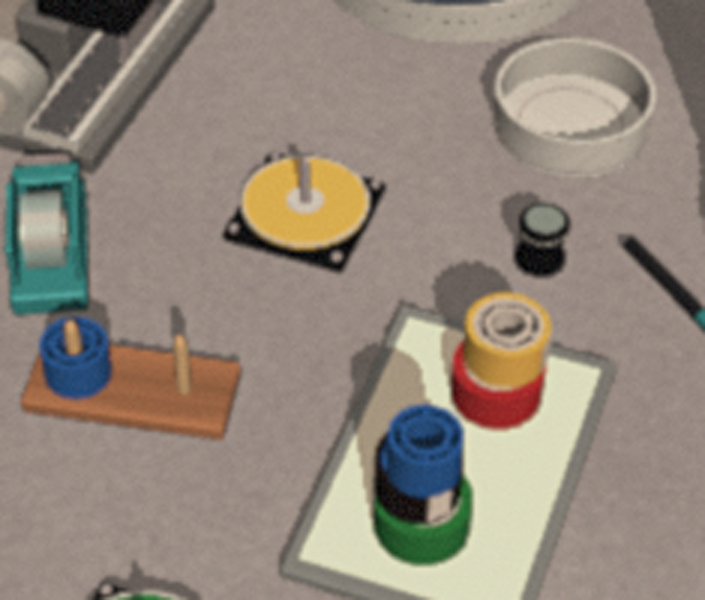

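The crops show: 
- Blue core top at scene crop (399,156) and side crop (430,430); yellow roll top at (321,117) and (509,323).
- Yellow seat at (80,167) and (306,202); free dowel foot at (161,289) and (184,392).
- Can rim centre near (155,53) and (575,90).

Next I triangulate these points.

```bash
cat > h.py <<'E'
import numpy as np, cv2
from workcell import read_state, vision
from scipy.spatial.transform import Rotation as Ro
def cam(n):
    c=vision.calibration(n);f=240/np.tan(np.radians(c['vfov']/2))
    K=np.array([[f,0,c['cx']],[0,f,c['cy']],[0,0,1]])
    if n=='wrist':
        s=read_state();T=np.eye(4);T[:3,:3]=Ro.from_rotvec(s['tcp_rot']).as_matrix();T[:3,3]=s['tool_pos']
        M=np.linalg.inv(T@c['mount']);return K,M[:3,:3],M[:3,3]
    return K,np.array(c['R']),np.array(c['t'])
def ray(c,p):
    K,R,t=c;d=R.T@np.linalg.solve(K,[p[0],p[1],1]);return -R.T@t,d/np.linalg.norm(d)
def tri(l):
    A=0;b=0
    for c,p in l:
        o,d=ray(c,p);P=np.eye(3)-np.outer(d,d);A=A+P;b=b+P@o
    X=np.linalg.solve(A,b);return X,[np.round(proj(c,X)-p,1) for c,p in l]
def proj(c,X):
    K,R,t=c;v=K@(R@X+t);return v[:2]/v[2]
def atz(c,p,z):
    o,d=ray(c,p);return o+d*(z-o[2])/d[2]
E
python3 - <<'E'
from h import *
np.set_printoptions(precision=4,suppress=True)
S,D=cam('scene'),cam('side')
a=lambda x,y:np.array([x/2.35+200,y/2.35+160]);b=lambda x,y:np.array([x/3+205,y/3+110])
for n,p,q in [('coretop',a(399,156),b(430,430)),('yeltop',a(321,117),b(509,323)),('yelseat',a(80,167),b(306,202)),
('greenseat',a(375,422),np.array([252,330.])),('redseat',a(696,409),np.array([339,419.])),('dowfoot',a(161,289),b(184,392)),('dowtip',a(160,238),b(179,337)),
('held core top',a(81,292),b(76,342)),('can rim',a(155,53),b(575,90))]:
    print(n,*tri([(S,p),(D,q)]))
from scipy.optimize import least_squares
for n,u,v,z in [('red',a(322,0)[0],b(499,0)[0],.0295),('print',a(385,0)[0],b(418.5,0)[0],.0645),('green',a(390.5,0)[0],b(423,0)[0],.0295),('yellow',a(320.5,0)[0],b(507,0)[0],.0645),('core',a(398,0)[0],b(424,0)[0],.0995)]:
    r=least_squares(lambda x:[proj(S,np.r_[x,z])[0]-u,proj(D,np.r_[x,z])[0]-v],[.5,0]);print(n,r.x,r.cost)
# wrist info
for n in('scene','side'):
    K,R,t=cam(n);print(n,-R.T@t)
E
```

```text
coretop [0.4878 0.0736 0.1157] [array([0., 0.]), array([-0., -0.])]
yeltop [ 0.4584 -0.0624  0.0802] [array([0.2, 0.2]), array([-0. , -0.3])]
yelseat [ 0.6454 -0.2105  0.0143] [array([0.3, 0.4]), array([-0.1, -0.5])]
greenseat [0.6415 0.2255 0.0164] [array([0.6, 0.7]), array([ 0.1, -0.8])]
redseat [0.4385 0.3592 0.0181] [array([0.5, 0.6]), array([ 0.1, -0.7])]
dowfoot [ 0.6828 -0.0004  0.0122] [array([0.7, 0.9]), array([-0., -1.])]
dowtip [ 0.683  -0.001   0.0686] [array([-0.1, -0.2]), array([0. , 0.2])]
held core top [0.7603 0.0046 0.0501] [array([0.4, 0.5]), array([-0. , -0.6])]
can rim [ 0.4551 -0.3772  0.0248] [array([-1. , -1.3]), array([0.2, 1.8])]
red [ 0.4602 -0.0553] 0.0
print [0.4941 0.0691] 0.0
green [0.4884 0.0744] 3.2311742677852644e-27
yellow [ 0.4585 -0.0624] 1.6155871338926322e-27
core [0.4902 0.077 ] 1.6155871338926322e-27
scene [1.0491 0.6073 0.588 ]
side [0.3799 0.7747 1.0105]
```

View pics/wrist0.png

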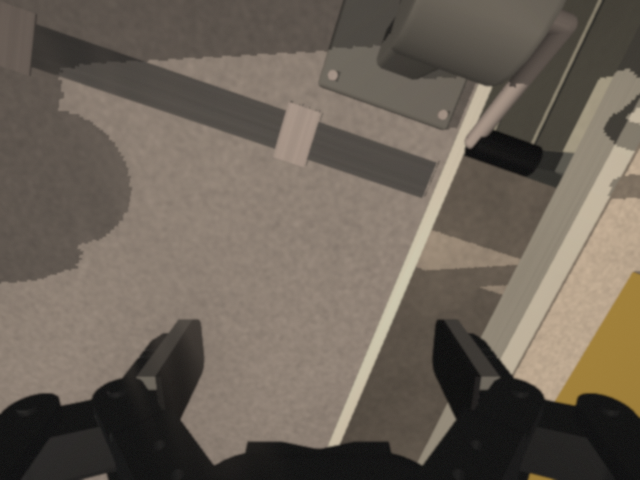

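The wrist view shows only the empty table edge and the fingers. The triangulated heights match the text to within 4 mm. Only the can rim disagrees, so I'll check it from the wrist on the way in.

Emit:
jog_arm --turn '[[0,0,0.106],[0,0,0.106],[0,0,0.106],[0,0,0],[0,0,0],[0,0,0],[0,0,0],[0,0,0],[0,0,0],[0,0,0],[0,0,0],[0,0,0],[0,0,0],[0,0,0],[0,0,0]]' --delta_pos '[[0,0,-0.018],[0,0,-0.018],[0,0,-0.018],[0.029,-0.026,0],[0.029,-0.026,0],[0.029,-0.026,0],[0.029,-0.026,0],[0.029,-0.026,0],[0.029,-0.026,0],[0.029,-0.026,0],[0.029,-0.026,0],[0.029,-0.026,0],[0.029,-0.026,0],[0,0,0],[0,0,0]]' --gripper '[0.085,0.085,0.085,0.085,0.085,0.085,0.085,0.085,0.085,0.085,0.085,0.085,0.085,0.085,0.085]' --grip_force 50

```text
time: 1.4
tool_pos: [0.5022, -0.3794, 0.252]
tcp_rot: [-3.141, -0.006, 0.001]
wrist_force: [-0.1, 0.2, -0.1]
width: 0.996
grip_force: 0.0
```

```bash
cat >> h.py <<'E'
def shot(name):
    c=cam('wrist');im=vision.read_camera('wrist')[:,:,::-1];cv2.imwrite(f'pics/{name}.png',im);np.savez(f'pics/{name}.npz',K=c[0],R=c[1],t=c[2]);return c,im
def load(name):
    z=np.load(f'pics/{name}.npz');return z['K'],z['R'],z['t']
E
python3 -c "
from h import *
c,_=shot('w1');s=read_state();print(s['tool_pos'],s['tcp_rot'],s['time'])"
```

```text
[ 0.50114559 -0.38061902  0.25212101] [-3.14156385e+00 -2.97134662e-03  1.75510808e-03] 1.45
```

View pics/w1.png

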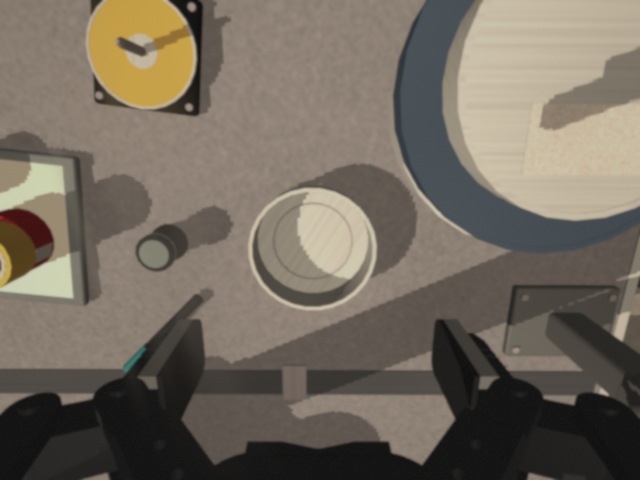

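The can rim is centred at (313,248) with its floor at (313,241), and the yellow plate centre is at (142,51). I'm moving on to look over the piles and will then compute.

Emit:
jog_arm --turn '[[0,0,0],[0,0,0],[0,0,0],[0,0,0],[0,0,0],[0,0,0],[0,0,0],[0,0,0],[0,0,0],[0,0,0],[0,0,0],[0,0,0]]' --delta_pos '[[0.002,-0.039,-0.005],[0.002,-0.039,-0.005],[0.002,-0.039,-0.005],[0.002,-0.039,-0.005],[0.002,-0.039,-0.005],[0.002,-0.039,-0.005],[0.002,-0.039,-0.005],[0.002,-0.039,-0.005],[0.002,-0.039,-0.005],[0.002,-0.039,-0.005],[0,0,0],[0,0,0]]' --gripper '[0.085,0.085,0.085,0.085,0.085,0.085,0.085,0.085,0.085,0.085,0.085,0.085]'

```text
time: 2.45
tool_pos: [0.521, 0.009, 0.303]
tcp_rot: [3.141, 0.003, 0.001]
wrist_force: [0.3, -0.6, 0.0]
width: 1.0
grip_force: 0.0
```

```bash
python3 -c "
from h import *
c,_=shot('w2');s=read_state();print(s['tool_pos'],s['tcp_rot'],s['time'])
w=load('w1');S=cam('scene');D=cam('side')
print('can rim',atz(w,(313,248),.04),'floor',atz(w,(313,241),.003),'yel',atz(w,(142,51),.018))
a=lambda x,y:np.array([x/2.35+200,y/2.35+160]);b=lambda x,y:np.array([x/3+205,y/3+110])
print(tri([(w,np.array([313,248.])),(D,b(575,90))]))
print(tri([(w,np.array([142,51.])),(D,b(306,202)),(S,a(80,167))]))
"
```

```text
[0.52084818 0.00781524 0.30260778] [3.14049832e+00 1.23291899e-05 1.00754036e-04] 2.5
can rim [ 0.45893409 -0.37372797  0.04      ] floor [ 0.45575907 -0.37332222  0.003     ] yel [ 0.6452078 -0.2129078  0.018    ]
(array([ 0.45641545, -0.37377247,  0.03313166]), [array([0.1, 0.4]), array([-0.2,  0. ])])
(array([ 0.645551  , -0.21105992,  0.01390959]), [array([-0.2,  0.4]), array([-0. , -0.6]), array([0.2, 0.5])])
```

View pics/w2.png

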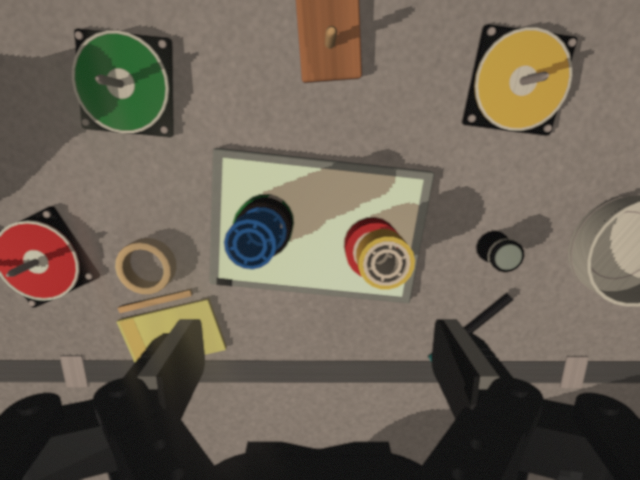

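The wrist view has everything in it: core top (250.5,244), yellow roll top (386,262), green seat (121,82), red seat (37,262), yellow seat (523,79), dowel (331,36).

```bash
python3 -c "
from h import *
np.set_printoptions(precision=4,suppress=True)
w=load('w2');S=cam('scene');D=cam('side')
a=lambda x,y:np.array([x/2.35+200,y/2.35+160]);b=lambda x,y:np.array([x/3+205,y/3+110])
A=np.array
for n,p,q,r,z in [('coretop',a(399,156),b(430,430),A([250.5,244]),.117),('yeltop',a(321,117),b(509,323),A([386.,262]),.082),('yelseat',a(80,167),b(306,202),A([523.,79]),.018),
('greenseat',a(375,422),A([252,330.]),A([121.,82]),.018),('redseat',a(696,409),A([339,419.]),A([37.,262]),.018),('dowtip',a(160,238),b(179,337),A([331.,31]),.070)]:
    print(n,*tri([(S,p),(D,q),(w,r)]),atz(w,r,z))
"
```

```text
coretop [0.4885 0.074  0.1159] [array([-0.1,  0.1]), array([-0.4, -0. ]), array([0.1, 1.1])] [0.49   0.0739 0.117 ]
yeltop [ 0.4585 -0.063   0.0797] [array([-0.1,  0.3]), array([-0. , -0.3]), array([-0.3,  0.5])] [ 0.4598 -0.0629  0.082 ]
yelseat [ 0.6458 -0.2123  0.0136] [array([-0.2,  0.4]), array([-0. , -0.8]), array([-1.5,  1.2])] [ 0.6465 -0.2116  0.018 ]
greenseat [0.642  0.2243 0.015 ] [array([-0.2,  1. ]), array([ 0.1, -1. ]), array([-0.7,  1.2])] [0.6429 0.222  0.018 ]
redseat [0.4373 0.358  0.016 ] [array([0. , 0.7]), array([ 0.9, -0.7]), array([-1. , -0.4])] [0.4374 0.3554 0.018 ]
dowtip [ 0.6826 -0.0021  0.0676] [array([-0.2, -0.1]), array([0.4, 0.1]), array([-0.4, -0.6])] [ 0.6816 -0.0024  0.07  ]
```

Emit:
jog_arm --turn '[[0,0,0],[0,0,0],[0,0,0],[0,0,0],[0,0,0],[0,0,0],[0,0,0],[0,0,0],[0,0,0],[0,0,0],[0,0,0],[0,0,0],[0,0,0],[0,0,0],[0,0,0]]' --delta_pos '[[-0.0064,-0.0132,0.03],[-0.0064,-0.0132,0.03],[-0.0064,-0.0132,0.03],[-0.0064,-0.0132,0.03],[-0.0064,-0.0132,0.03],[0,0,0.0212],[0,0,0.0212],[0,0,0.0212],[0,0,0],[0,0,0],[0,0,0],[0,0,0],[0,0,0],[0,0,0],[0,0,0]]' --gripper '[0.085,0.085,0.085,0.085,0.085,0.085,0.085,0.085,0.085,0.03,0.03,0.03,0.03,0.03,0.03]'

```text
time: 3.75
tool_pos: [0.4898, 0.0748, 0.09]
tcp_rot: [-3.141, 0.0, -0.003]
wrist_force: [0.5, 0.3, -0.6]
width: 0.352
grip_force: 0.0
```

```bash
python3 -c "
from h import *
a=vision.read_camera('side')[:,:,::-1][200:320,290:430];b=vision.read_camera('scene')[:,:,::-1][150:290,290:430]
r=lambda i:cv2.resize(i,(400,400*i.shape[0]//i.shape[1]),interpolation=2)
a,b=r(a),r(b);o=np.zeros((400,800,3),np.uint8);o[:len(a),:400]=a;o[:len(b),400:]=b[:400];cv2.imwrite('pics/c1.png',o);print(read_state())"
```

```text
{'time': 3.85, 'q': array([ 1.01493135e-01,  1.96974712e-02,  2.09416174e+00, -2.48808094e-05,
        1.02683988e+00,  1.67225802e+00]), 'joint_vel': array([ 0.00204438,  0.00426606,  0.00345599, -0.00173071, -0.00043815,
        0.00025496]), 'joint_torque': array([-6.48431224e-02, -3.41063297e+01, -3.30057013e+01, -4.43842378e-03,
       -9.07321722e-03, -4.31712378e-04]), 'tool_pos': array([0.48937524, 0.07486013, 0.08951237]), 'tcp_rot': array([-3.14152301e+00, -6.96048018e-05, -1.39973494e-03]), 'wrist_force': array([-0.4486663 , -0.21385908, -0.36864653]), 'torque': array([ 0.02868931,  0.0281227 , -0.03707731]), 'grip_force': 0.0, 'width': 0.3525733586979061}
```

View pics/c1.png

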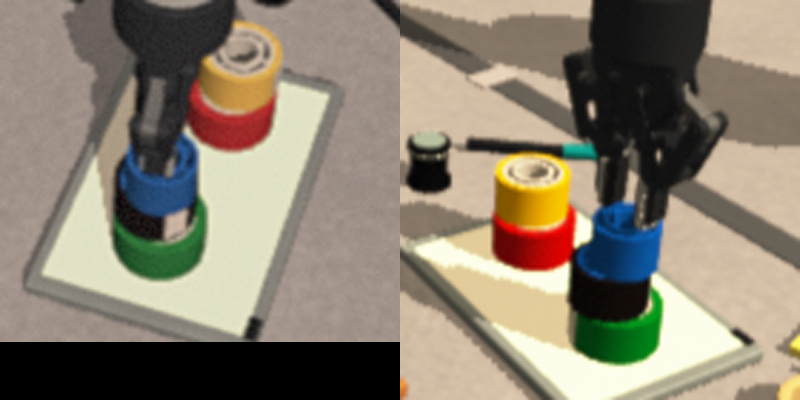

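```bash
python3 -c "
from h import *
S,D=cam('scene'),cam('side')
for z in(.09,.1,.11,.12,.13):
  for y in(-.015,.015):
    X=np.array([.4894,.0749+y,z]);s=proj(S,X);d=proj(D,X);print(z,y,'scenecrop',(s-[290,150])/.35+[400,0],'sidecrop',(d-[290,200])/.35)
"
```

```text
0.09 -0.015 scenecrop [610.01281234 241.13242483] sidecrop [166.77106194 159.77358032]
0.09 0.015 scenecrop [638.97233204 259.99168991] sidecrop [157.56404026 193.39686018]
0.1 -0.015 scenecrop [611.16629464 229.37661451] sidecrop [167.4389354  150.81685629]
0.1 0.015 scenecrop [640.32880146 248.09402854] sidecrop [158.18104673 184.51930644]
0.11 -0.015 scenecrop [612.33371402 217.47876336] sidecrop [168.1156876  141.74106102]
0.11 0.015 scenecrop [641.70202191 236.04944313] sidecrop [158.80639077 175.52179081]
0.12 -0.015 scenecrop [613.51532459 205.4362814 ] sidecrop [168.80149679 132.54380422]
0.12 0.015 scenecrop [643.09230559 223.85519523] sidecrop [159.44024254 166.4018652 ]
0.13 -0.015 scenecrop [614.71138672 193.24651528] sidecrop [169.49654601 123.22263116]
0.13 0.015 scenecrop [644.49997253 211.5084779 ] sidecrop [160.08277684 157.15701444]
```

```bash
python3 -c "
from h import *
a=vision.read_camera('side')[:,:,::-1][225:295,315:385];b=vision.read_camera('scene')[:,:,::-1][190:260,335:405]
cv2.imwrite('pics/c2.png',cv2.resize(np.hstack([a,b]),None,fx=5.6,fy=5.6,interpolation=2))"
```

```text
(no output)
```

View pics/c2.png

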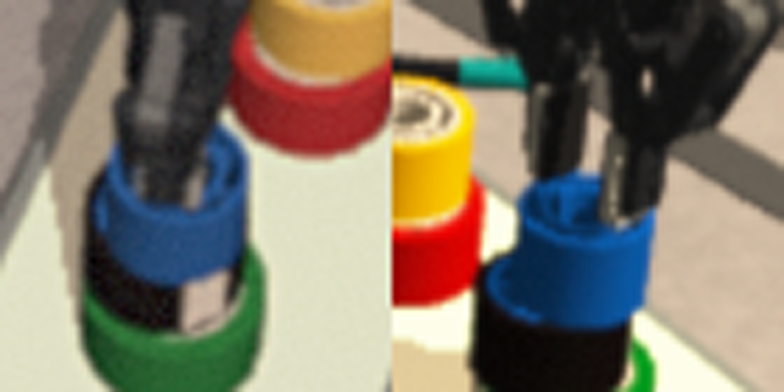

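The fingers are open 30 mm yet the core has not moved, so the tips seem to hover at its top, well behind the TCP. I'll lift, set the opening to 50 mm and measure where the tips really are.

Emit:
jog_arm --turn '[[0,0,0],[0,0,0],[0,0,0],[0,0,0],[0,0,0],[0,0,0]]' --delta_pos '[[0,0,-0.02],[0,0,-0.02],[0,0,-0.02],[0,0,0],[0,0,0],[0,0,0]]' --gripper '[0.03,0.03,0.05,0.05,0.05,0.05]'

```text
time: 4.45
tool_pos: [0.4886, 0.0748, 0.1483]
tcp_rot: [3.141, -0.0, -0.001]
wrist_force: [0.2, -0.9, -0.7]
width: 0.588
grip_force: 0.0
```

```bash
python3 -c "
from h import *
s=read_state();p=s['tool_pos'];print(p,s['width'])
a=vision.read_camera('side')[:,:,::-1][180:280,315:385];b=vision.read_camera('scene')[:,:,::-1][145:245,335:405]
o=cv2.resize(np.hstack([a,b]),None,fx=5.6,fy=5.6,interpolation=2)
for c,off in((cam('side'),[315,180]),(cam('scene'),[335-70,145])):
  for y in(-.025,.025):
    for k in range(0,50,10):
      q=(proj(c,p+[0,y,k/1000])-off)*5.6;cv2.circle(o,tuple(int(v) for v in q),3 if k else 5,(255,0,255),-1)
cv2.imwrite('pics/c3.png',o)"
```

```text
[0.48855447 0.07477338 0.14829206] 0.5879074422773689
```

View pics/c3.png

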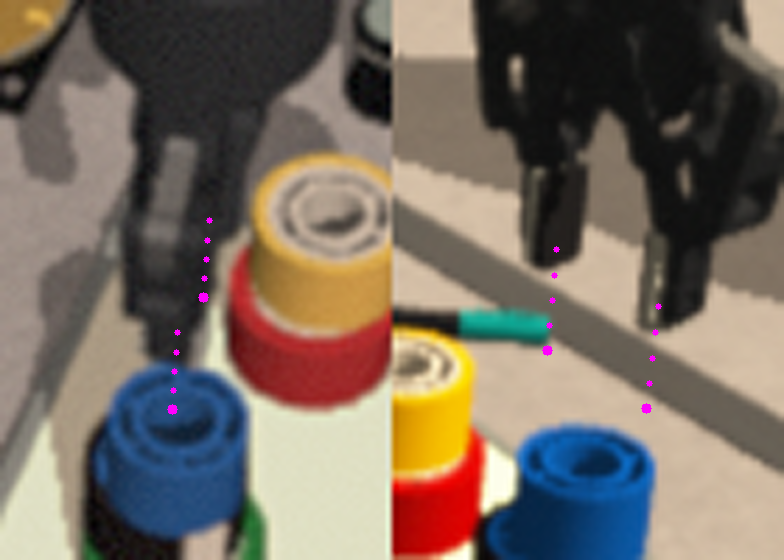

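The tips sit about 32 mm behind the reported TCP at 50 mm opening, so I'll use this measured offset. Descending to TCP z = 0.06.

Emit:
jog_arm --turn '[[0,0,0],[0,0,0],[0,0,0],[0,0,0],[0,0,0],[0,0,0],[0,0,0],[0,0,0],[0,0,0],[0,0,0],[0,0,0],[0,0,0],[0,0,0],[0,0,0]]' --delta_pos '[[0,0,0],[0,0,0],[0,0,0.018],[0,0,0.018],[0,0,0.018],[0,0,0.018],[0,0,0.016],[0,0,0],[0,0,0],[0,0,0],[0,0,0],[0,0,0],[0,0,0],[0,0,0]]' --gripper '[0.085,0.085,0.085,0.085,0.085,0.085,0.085,0.085,0.03,0.03,0.03,0.03,0.03,0.03]'

```text
time: 5.72
tool_pos: [0.4908, 0.0749, 0.0628]
tcp_rot: [-3.141, 0.0, -0.006]
wrist_force: [-0.8, -0.1, 6.3]
width: 0.57
grip_force: 52.0
```

Emit:
jog_arm --turn '[[0,0,0],[0,0,0],[0,0,0],[0,0,0],[0,0,0],[0,0,0],[0,0,0],[0,0,0],[0,0,0],[0,0,0],[0,0,0],[0,0,0],[0,0,0],[0,0,0]]' --delta_pos '[[0,0,-0.012],[0,0,-0.02],[0,0,-0.02],[0.012,0.005,0],[0.024,0.0095,0],[0.024,0.0095,0],[0.024,0.0095,0],[0.024,0.0095,0],[0.024,0.0095,0],[0.024,0.0095,0],[0.024,0.0095,0],[0.013,0.0045,0],[0,0,0],[0,0,0]]' --gripper '[0.03,0.03,0.03,0.03,0.03,0.03,0.03,0.03,0.03,0.03,0.03,0.03,0.03,0.03]'

```text
time: 6.88
tool_pos: [0.6821, -0.0018, 0.112]
tcp_rot: [-3.141, 0.002, 0.002]
wrist_force: [-0.3, -0.3, 0.1]
width: 0.572
grip_force: 51.6
```

```bash
python3 -c "
from h import *
s=read_state();p=s['tool_pos'];print(p,s['width'],s['grip_force'],s['wrist_force'])
A=vision.read_camera('side')[:,:,::-1];B=vision.read_camera('scene')[:,:,::-1]
cv2.imwrite('pics/fs1.png',A);cv2.imwrite('pics/fc1.png',B)
a=A[170:270,200:340];b=B[200:300,205:345]
o=cv2.resize(np.hstack([a,b]),None,fx=2.85,fy=2.85,interpolation=2)
c=cv2.resize(np.hstack([A[200:310,310:450],B[200:310,310:450]]),None,fx=2.85,fy=2.85,interpolation=2)
cv2.imwrite('pics/c4.png',np.vstack([o,c])[:600])"
```

```text
[ 0.68211468 -0.00184062  0.11203508] 0.5717862911710151 51.64638999849558 [-0.26028553 -0.25568792  0.05073469]
```

View pics/c4.png

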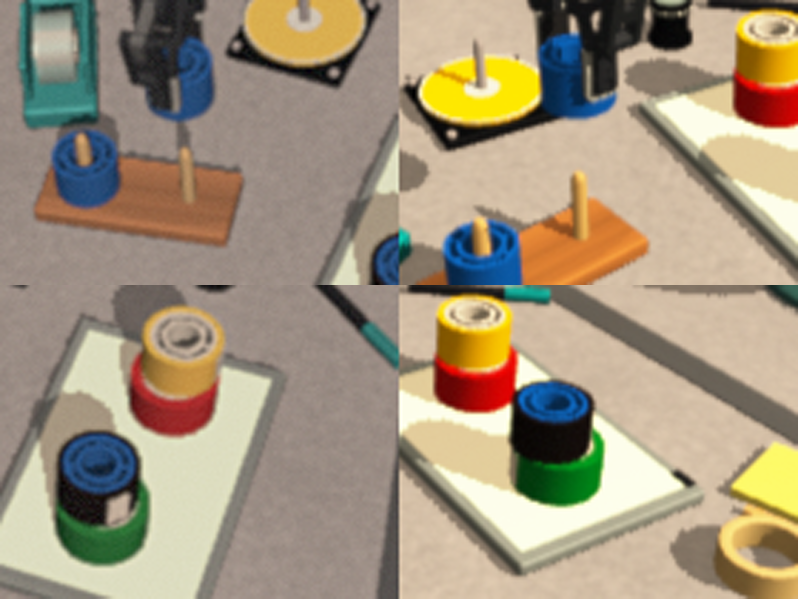

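The core hangs level above the rack (side 181,80; scene 578,75), and the print roll is still flat on the green one, its top at side (98,465) and scene (553,403). Computing the offsets.

```bash
python3 -c "
from h import *
from scipy.optimize import least_squares
S,D=cam('scene'),cam('side')
print('print top',tri([(S,np.array([364.,241.4])),(D,np.array([344.4,263.2]))]))
for z in(.14,.1485):print('core',least_squares(lambda x:[proj(S,np.r_[x,z])[0]-268,proj(D,np.r_[x,z])[0]-263.3],[.68,0]).x)
print('coretop est',proj(D,np.array([.682,-.002,.1485])),proj(S,np.array([.682,-.002,.1485])))
"
```

```text
print top (array([0.49483096, 0.06972901, 0.07900305]), [array([0.4, 0.5]), array([ 0. , -0.6])])
core [6.80857521e-01 3.60378043e-04]
core [6.80358333e-01 1.22362005e-04]
coretop est [262.83788533 196.16640401] [266.62907667 225.81051438]
```

Emit:
jog_arm --turn '[[0,0,0],[0,0,0],[0,0,0],[0,0,0],[0,0,0],[0,0,0],[0,0,0],[0,0,0],[0,0,0]]' --delta_pos '[[0.001,0.001,0.01],[0,0,0.02],[0,0,0.02],[0,0,0.02],[0,0,0.02],[0,0,0.015],[0,0,0.009],[0,0,0],[0,0,0]]' --gripper '[0.03,0.03,0.03,0.03,0.03,0.03,0.03,0.03,0.03]'

```text
time: 7.73
tool_pos: [0.6829, -0.0021, -0.0011]
tcp_rot: [-3.142, 0.0, 0.0]
wrist_force: [-0.1, 0.4, -0.2]
width: 0.57
grip_force: 52.0
```

Emit:
jog_arm --turn '[[0,0,0],[0,0,0],[0,0,0],[0,0,0],[0,0,0],[0,0,0],[0,0,0],[0,0,0],[0,0,0],[0,0,0],[0,0,0],[0,0,0],[0,0,0],[0,0,0],[0,0,0],[0,0,0],[0,0,0],[0,0,0],[0,0,0]]' --delta_pos '[[0,0,0.002],[0,0,0.002],[0,0,0],[0,0,0],[0,0,0],[0,0,0],[0,0,-0.015],[0,0,-0.03],[0,0,-0.03],[0,0,-0.04],[0,0,-0.035],[-0.03,0.009,0],[-0.032,0.009,0],[-0.032,0.009,0],[-0.032,0.009,0],[-0.032,0.009,0],[-0.032,0.009,0],[-0.034,0.007,0],[0,0,0]]' --gripper '[0.03,0.03,0.03,0.075,0.075,0.075,0.075,0.075,0.075,0.085,0.085,0.085,0.085,0.085,0.085,0.085,0.085,0.085,0.085]'

```text
time: 9.32
tool_pos: [0.4523, -0.0635, 0.1443]
tcp_rot: [-3.142, 0.002, 0.008]
wrist_force: [-0.6, 0.9, -0.9]
width: 0.995
grip_force: 0.0
```

```bash
python3 -c "
from h import *
s=read_state();print(s['tool_pos'],s['time'])
A=vision.read_camera('side')[:,:,::-1];B=vision.read_camera('scene')[:,:,::-1]
cv2.imwrite('pics/fs2.png',A);cv2.imwrite('pics/fc2.png',B)
h=cv2.cvtColor(np.ascontiguousarray(A),cv2.COLOR_BGR2HSV);m=cv2.inRange(h,(105,120,60),(125,255,255));
for I,n in((A,'side'),(B,'scene')):
  h=cv2.cvtColor(np.ascontiguousarray(I),cv2.COLOR_BGR2HSV);m=cv2.inRange(h,(100,130,50),(125,255,255))
  k=cv2.connectedComponentsWithStats(m)
  print(n,[ (list(st),list(np.round(ce,1))) for st,ce in zip(k[2][1:],k[3][1:]) if st[4]>80])
  c=cam(n);print([np.round(proj(c,np.array([x,y,.0325])),1) for x,y in((.682,-.002),(.760,.0046))],[np.round(proj(c,np.array([x,y,.0675])),1) for x,y in((.682,-.002),)])
"
```

```text
[ 0.45233667 -0.06354423  0.1442946 ] 9.3167
side [([np.int32(219), np.int32(216), np.int32(22), np.int32(26), np.int32(400)], [np.float64(230.0), np.float64(229.8)]), ([np.int32(255), np.int32(221), np.int32(21), np.int32(26), np.int32(395)], [np.float64(265.2), np.float64(235.0)]), ([np.int32(332), np.int32(252), np.int32(26), np.int32(21), np.int32(432)], [np.float64(344.3), np.float64(262.1)]), ([np.int32(51), np.int32(451), np.int32(14), np.int32(26), np.int32(100)], [np.float64(57.5), np.float64(462.6)])]
[array([266.3, 233.2]), array([231.3, 228.7])] [array([265.3, 222.6])]
scene [([np.int32(202), np.int32(56), np.int32(64), np.int32(20), np.int32(737)], [np.float64(232.5), np.float64(66.2)]), ([np.int32(351), np.int32(234), np.int32(26), np.int32(15), np.int32(288)], [np.float64(363.8), np.float64(241.0)]), ([np.int32(256), np.int32(263), np.int32(25), np.int32(27), np.int32(521)], [np.float64(268.3), np.float64(276.9)]), ([np.int32(221), np.int32(277), np.int32(27), np.int32(31), np.int32(592)], [np.float64(234.4), np.float64(293.5)]), ([np.int32(541), np.int32(459), np.int32(44), np.int32(21), np.int32(222)], [np.float64(558.3), np.float64(467.4)]), ([np.int32(549), np.int32(465), np.int32(16), np.int32(15), np.int32(90)], [np.float64(554.2), np.float64(470.6)])]
[array([268.7, 275.3]), array([235.7, 292. ])] [array([268.1, 261.1])]
```

Emit:
jog_arm --turn '[[0,0,0],[0,0,0],[0,0,0],[0,0,0]]' --delta_pos '[[0,0,0.02],[0,0,0.02],[0,0,0],[0,0,0]]' --gripper '[0.085,0.085,0.085,0.085]'

```text
time: 9.75
tool_pos: [0.4592, -0.0629, 0.1047]
tcp_rot: [-3.141, -0.0, 0.003]
wrist_force: [-0.6, 0.4, 0.0]
width: 0.999
grip_force: 0.0
```

Emit:
jog_arm --turn '[[0,0,0],[0,0,0],[0,0,0],[0,0,0],[0,0,0],[0,0,0],[0,0,0],[0,0,0],[0,0,0],[0,0,0]]' --delta_pos '[[0,0,0.02],[0,0,0.02],[0,0,0.02],[0,0,0.0145],[0,0,0],[0,0,0],[0,0,0],[0,0,0],[0,0,0],[0,0,0]]' --gripper '[0.085,0.085,0.085,0.085,0.085,0.04,0.04,0.04,0.04,0.04]'

```text
time: 10.58
tool_pos: [0.4615, -0.0636, 0.033]
tcp_rot: [3.141, -0.0, 0.007]
wrist_force: [-1.4, 0.3, 6.6]
width: 0.678
grip_force: 53.9
```

Emit:
jog_arm --turn '[[0,0,0],[0,0,0],[0,0,0],[0,0,0],[0,0,0],[0,0,0],[0,0,0],[0,0,0],[0,0,0],[0,0,0],[0,0,0],[0,0,0],[0,0,0],[0,0,0]]' --delta_pos '[[0,0,-0.015],[0,0,-0.025],[0,0,-0.025],[0.015,0.012,0],[0.024,0.019,0],[0.026,0.021,0],[0.026,0.021,0],[0.026,0.021,0],[0.026,0.021,0],[0.024,0.018,0],[0.015,0.012,0],[0.006,0.004,0],[0,0,0],[0,0,0]]' --gripper '[0.04,0.04,0.04,0.04,0.04,0.04,0.04,0.04,0.04,0.04,0.04,0.04,0.04,0.04]'

```text
time: 11.75
tool_pos: [0.6464, -0.2118, 0.0955]
tcp_rot: [-3.141, 0.001, 0.001]
wrist_force: [0.4, -0.2, -2.2]
width: 0.678
grip_force: 53.8
```

```bash
python3 -c "
from h import *
s=read_state();print(s['tool_pos'],s['time'],s['width'])
A=vision.read_camera('side')[:,:,::-1];B=vision.read_camera('scene')[:,:,::-1]
a=A[130:230,250:390];b=B[150:250,180:320]
c=cv2.resize(np.hstack([A[200:300,310:450],B[200:300,310:450]]),None,fx=2.85,fy=2.85,interpolation=2)
cv2.imwrite('pics/c5.png',np.vstack([cv2.resize(np.hstack([a,b]),None,fx=2.85,fy=2.85,interpolation=2),c]))"
```

```text
[ 0.64644925 -0.21182191  0.09546121] 11.75 0.6776916840279628
```

View pics/c5.png

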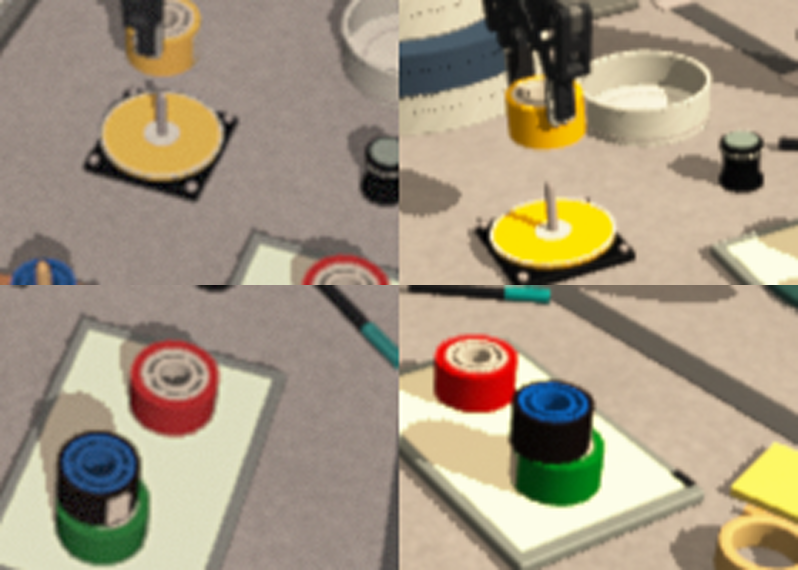

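Yellow hangs centred over its spindle (side 162 against 161). The red roll top is now visible at side (173,374) and scene (475,357) in the crop. Lowering and releasing.

Emit:
jog_arm --turn '[[0,0,0],[0,0,0],[0,0,0],[0,0,0],[0,0,0],[0,0,0],[0,0,0],[0,0,0]]' --delta_pos '[[0,0,0.012],[0,0,0.02],[0,0,0.02],[0,0,0.02],[0,0,0.012],[0,0,0.005],[0,0,0.002],[0,0,0]]' --gripper '[0.04,0.04,0.04,0.04,0.04,0.04,0.04,0.04]'

```text
time: 12.52
tool_pos: [0.6463, -0.2117, 0.0046]
tcp_rot: [-3.141, -0.0, 0.002]
wrist_force: [0.2, -0.2, -0.5]
width: 0.675
grip_force: 53.8
```

```bash
python3 -c "
from h import *
S,D=cam('scene'),cam('side')
print('red top',tri([(S,np.array([336.7,225.3])),(D,np.array([370.7,231.2]))]))
print(atz(S,(336.7,225.3),.047),atz(D,(370.7,231.2),.047))
"
```

```text
red top (array([ 0.46258755, -0.0542018 ,  0.04429646]), [array([0.2, 0.2]), array([-0. , -0.3])])
[ 0.46522377 -0.05181679  0.047     ] [ 0.46218767 -0.05111519  0.047     ]
```

Emit:
jog_arm --turn '[[0,0,0],[0,0,0],[0,0,0],[0,0,0],[0,0,0],[0,0,0],[0,0,0],[0,0,0],[0,0,0],[0,0,0],[0,0,0],[0,0,0],[0,0,0],[0,0,0],[0,0,0],[0,0,0],[0,0,0],[0,0,0],[0,0,0],[0,0,0]]' --delta_pos '[[0,0,0.002],[0,0,0],[0,0,0],[0,0,0],[0,0,0],[0,0,-0.02],[0,0,-0.04],[0,0,-0.04],[0,0,-0.03],[-0.012,-0.022,0],[-0.019,-0.035,0],[-0.019,-0.035,0],[-0.019,-0.035,0],[-0.019,-0.035,0],[-0.019,-0.035,0],[-0.019,-0.035,0],[-0.017,-0.033,0],[-0.0085,-0.017,0],[0,0,0],[0,0,0]]' --gripper '[0.04,0.04,0.08,0.08,0.08,0.08,0.085,0.085,0.085,0.085,0.085,0.085,0.085,0.085,0.085,0.085,0.085,0.085,0.085,0.085]'

```text
time: 14.18
tool_pos: [0.4955, 0.0705, 0.1327]
tcp_rot: [3.141, 0.004, 0.002]
wrist_force: [0.6, 0.2, 1.3]
width: 0.996
grip_force: 0.0
```

Emit:
jog_arm --turn '[[0,0,0],[0,0,0],[0,0,0],[0,0,0],[0,0,0],[0,0,0],[0,0,0],[0,0,0],[0,0,0],[0,0,0],[0,0,0],[0,0,0]]' --delta_pos '[[0,0,0.022],[0,0,0.025],[0,0,0.025],[0,0,0.02],[0,0,0.009],[0,0,0],[0,0,0],[0,0,0],[0,0,0],[0,0,0],[0,0,0],[0,0,0]]' --gripper '[0.085,0.085,0.085,0.085,0.085,0.085,0.04,0.04,0.04,0.04,0.04,0.04]'

```text
time: 15.18
tool_pos: [0.4981, 0.0696, 0.0338]
tcp_rot: [3.141, 0.0, 0.008]
wrist_force: [-0.5, -1.9, 6.6]
width: 0.673
grip_force: 58.5
```

Emit:
jog_arm --turn '[[0,0,0],[0,0,0],[0,0,0],[0,0,0],[0,0,0],[0,0,0],[0,0,0],[0,0,0],[0,0,0],[0,0,0],[0,0,0],[0,0,0],[0,0,0],[0,0,0],[0,0,0],[0,0,0],[0,0,0],[0,0,0],[0,0,0],[0,0,0]]' --delta_pos '[[0,0,-0.015],[0,0,-0.025],[0,0,-0.025],[-0.001,0.012,0],[-0.002,0.024,0],[-0.003,0.03,0],[-0.003,0.034,0],[-0.003,0.034,0],[-0.003,0.034,0],[-0.003,0.034,0],[-0.003,0.034,0],[-0.003,0.034,0],[-0.003,0.034,0],[-0.003,0.034,0],[-0.003,0.034,0],[-0.003,0.034,0],[-0.002,0.024,0],[0,0.014,0],[0,0,0],[0,0,0]]' --gripper '[0.04,0.04,0.04,0.04,0.04,0.04,0.04,0.04,0.04,0.04,0.04,0.04,0.04,0.04,0.04,0.04,0.04,0.04,0.04,0.04]'

```text
time: 16.85
tool_pos: [0.457, -0.374, 0.0959]
tcp_rot: [-3.14, 0.003, 0.001]
wrist_force: [0.3, 0.1, -1.5]
width: 0.666
grip_force: 58.4
```

Emit:
jog_arm --turn '[[0,0,0],[0,0,0],[0,0,0],[0,0,0],[0,0,0],[0,0,0],[0,0,0],[0,0,0]]' --delta_pos '[[0,0,0.015],[0,0,0.022],[0,0,0.022],[0,0,0.022],[0,0,0.014],[0,0,0.007],[0,0,0.002],[0,0,0]]' --gripper '[0.04,0.04,0.04,0.04,0.04,0.04,0.04,0.04]'

```text
time: 17.52
tool_pos: [0.4575, -0.373, -0.0078]
tcp_rot: [-3.141, -0.002, 0.001]
wrist_force: [0.2, -0.3, -0.9]
width: 0.664
grip_force: 58.3
```

Emit:
jog_arm --turn '[[0,0,0],[0,0,0],[0,0,0],[0,0,0],[0,0,0],[0,0,0],[0,0,0],[0,0,0],[0,0,0],[0,0,0],[0,0,0],[0,0,0],[0,0,0],[0,0,0],[0,0,0],[0,0,0],[0,0,0],[0,0,0],[0,0,0],[0,0,0]]' --delta_pos '[[0,0,0.002],[0,0,0.001],[0,0,0],[0,0,0],[0,0,0],[0,0,-0.015],[0,0,-0.035],[0,0,-0.035],[0,0,-0.025],[0.006,-0.022,0],[0,-0.035,0],[0,-0.038,0],[0,-0.038,0],[0,-0.038,0],[0,-0.038,0],[0,-0.038,0],[0,-0.035,0],[0,-0.026,0],[0,-0.012,0],[0,0,0]]' --gripper '[0.04,0.04,0.07,0.07,0.07,0.07,0.07,0.07,0.085,0.085,0.085,0.085,0.085,0.085,0.085,0.085,0.085,0.085,0.085,0.085]'

```text
time: 19.18
tool_pos: [0.4635, -0.0519, 0.0999]
tcp_rot: [-3.141, -0.005, -0.001]
wrist_force: [-0.1, 0.2, 0.3]
width: 0.996
grip_force: 0.0
```

```bash
python3 -c "
from h import *
c,W=shot('w3');s=read_state();print(s['tool_pos'],s['time'])
A=vision.read_camera('side')[:,:,::-1]
a=cv2.resize(A[100:220,265:435],None,fx=2.35,fy=2.35,interpolation=2)
o=np.zeros((580,800,3),np.uint8);o[:len(a),:400]=a[:,:400];o[:len(a)//1,400:]=0
b=vision.read_camera('scene')[:,:,::-1][120:250,200:370];b=cv2.resize(b,None,fx=2.35,fy=2.35,interpolation=2)[:,:400]
o[:len(b),400:400+b.shape[1]]=b
w=cv2.resize(W,(360,270));o[310:580,:360]=w
cc=cv2.resize(A[215:310,310:450],None,fx=2.7,fy=2.7,interpolation=2);o[310:310+len(cc),400:400+cc.shape[1]]=cc
cv2.imwrite('pics/c6.png',o)"
```

```text
[ 0.46370405 -0.05331837  0.09993693] 19.2333
```

View pics/c6.png

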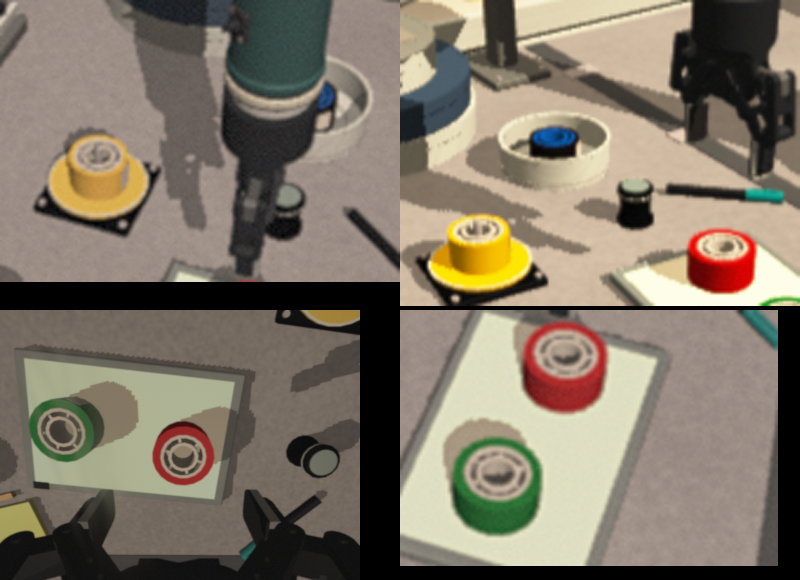

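Yellow sits on its plate and the print roll in the can. Red is at wrist full-frame (325,254) and side (371,230), green at (110,215) and (346,275).

```bash
python3 -c "
from h import *
w=load('w3');D=cam('side')
for p,q in(((325.3,254.2),(371.1,230.2)),((110.2,215.1),(345.9,275.))):
  print(tri([(w,np.array(p)),(D,np.array(q))]),atz(w,p,.047),atz(D,q,.047))
"
```

```text
(array([ 0.46312513, -0.05602691,  0.04385976]), [array([0.8, 1.7]), array([-0.5,  0.2])]) [ 0.46525435 -0.055463    0.047     ] [ 0.46187893 -0.0541042   0.047     ]
(array([0.48899193, 0.07321156, 0.04399398]), [array([-0.3, -0.8]), array([ 0.2, -0. ])]) [0.48915547 0.07149424 0.047     ] [0.48913004 0.07554675 0.047     ]
```

Emit:
jog_arm --turn '[[0,0,0],[0,0,0],[0,0,0],[0,0,0],[0,0,0],[0,0,0],[0,0,0],[0,0,0],[0,0,0],[0,0,0],[0,0,0],[0,0,0]]' --delta_pos '[[0,0.002,0.015],[0,0,0.025],[0,0,0.025],[0,0,0.022],[0,0,0.014],[0,0,0],[0,0,0],[0,0,0],[0,0,0],[0,0,0],[0,0,0],[0,0,0]]' --gripper '[0.085,0.085,0.085,0.085,0.085,0.085,0.045,0.045,0.045,0.045,0.045,0.045]'

```text
time: 20.33
tool_pos: [0.4652, -0.0569, -0.0001]
tcp_rot: [3.14, -0.0, 0.005]
wrist_force: [-0.8, -2.7, 6.0]
width: 0.769
grip_force: 56.2
```

Emit:
jog_arm --turn '[[0,0,0],[0,0,0],[0,0,0],[0,0,0],[0,0,0],[0,0,0],[0,0,0],[0,0,0],[0,0,0],[0,0,0],[0,0,0],[0,0,0],[0,0,0],[0,0,0],[0,0,0],[0,0,0],[0,0,0],[0,0,0],[0,0,0]]' --delta_pos '[[0,0,-0.015],[0,0,-0.03],[0,0,-0.035],[-0.002,-0.014,0],[-0.002,-0.028,0],[-0.002,-0.036,0],[-0.002,-0.036,0],[-0.002,-0.036,0],[-0.002,-0.036,0],[-0.002,-0.036,0],[-0.002,-0.036,0],[-0.002,-0.036,0],[-0.002,-0.036,0],[-0.002,-0.036,0],[-0.002,-0.028,0],[-0.002,-0.014,0],[0,-0.004,0],[0,0,0],[0,0,0]]' --gripper '[0.045,0.045,0.045,0.045,0.045,0.045,0.045,0.045,0.045,0.045,0.045,0.045,0.045,0.045,0.045,0.045,0.045,0.045,0.045]'

```text
time: 21.92
tool_pos: [0.4372, 0.3545, 0.078]
tcp_rot: [3.14, -0.0, -0.001]
wrist_force: [0.2, -0.3, -1.9]
width: 0.769
grip_force: 56.2
```

```bash
python3 -c "
from h import *
s=read_state();p=s['tool_pos'];print(p,s['width'],s['wrist_force'])
A=vision.read_camera('side')[:,:,::-1];B=vision.read_camera('scene')[:,:,::-1]
for I,n in((A,'side'),(B,'scene')):
  h=cv2.cvtColor(np.ascontiguousarray(I),cv2.COLOR_BGR2HSV);m=cv2.inRange(h,(0,170,70),(6,255,255))|cv2.inRange(h,(174,170,70),(180,255,255))
  k=cv2.connectedComponentsWithStats(m)
  print(n,[ (st.tolist(),np.round(ce,1).tolist()) for st,ce in zip(k[2][1:],k[3][1:]) if st[4]>80])
  c=cam(n);print(proj(c,p+[0,0,.012+.0175]),proj(c,np.array([.4375,.357,.018])))
"
```

```text
[0.43723599 0.35447061 0.07800435] 0.7687017151846849 [ 0.19829662 -0.29755322 -1.87260753]
side [([312, 377, 54, 69, 1650], [340.0, 420.7]), ([12, 461, 30, 19, 133], [26.4, 470.5])]
[342.39364573 393.46989172] [339.97396565 417.20748351]
scene [([486, 274, 45, 41, 944], [505.8, 297.7]), ([468, 316, 57, 39, 1385], [495.6, 335.8])]
[507.83499791 294.03269978] [495.8946635  333.66298473]
```

Emit:
jog_arm --turn '[[0,0,0],[0,0,0],[0,0,0],[0,0,0],[0,0,0],[0,0,0],[0,0,0]]' --delta_pos '[[0,-0.002,0.01],[0,0,0.02],[0,0,0.02],[0,0,0.012],[0,0,0.007],[0,0,0.002],[0,0,0]]' --gripper '[0.045,0.045,0.045,0.045,0.045,0.045,0.045]'

```text
time: 22.6
tool_pos: [0.4375, 0.3573, 0.0071]
tcp_rot: [3.141, -0.001, -0.001]
wrist_force: [0.2, 0.7, -0.4]
width: 0.769
grip_force: 56.2
```

Emit:
jog_arm --turn '[[0,0,0],[0,0,0],[0,0,0],[0,0,0],[0,0,0],[0,0,0],[0,0,0],[0,0,0],[0,0,0],[0,0,0],[0,0,0],[0,0,0],[0,0,0],[0,0,0],[0,0,0],[0,0,0],[0,0,0],[0,0,0],[0,0,0],[0,0,0]]' --delta_pos '[[0,0,0.002],[0,0,0],[0,0,0],[0,0,0],[0,0,0],[0,0,-0.015],[0,0,-0.03],[0,0,-0.035],[0,0,-0.015],[0.003,0.015,0],[0.006,0.034,0],[0.007,0.037,0],[0.007,0.037,0],[0.007,0.037,0],[0.007,0.037,0],[0.006,0.036,0],[0.005,0.032,0],[0.0035,0.0195,0],[0,0,0],[0,0,0]]' --gripper '[0.045,0.045,0.085,0.085,0.085,0.085,0.085,0.085,0.085,0.085,0.085,0.085,0.085,0.085,0.085,0.085,0.085,0.085,0.085,0.085]'

```text
time: 24.27
tool_pos: [0.4884, 0.0719, 0.0997]
tcp_rot: [-3.141, 0.005, 0.002]
wrist_force: [0.5, 0.2, -0.9]
width: 0.993
grip_force: 0.0
```

Emit:
jog_arm --turn '[[0,0,0],[0,0,0],[0,0,0],[0,0,0],[0,0,0],[0,0,0],[0,0,0],[0,0,0],[0,0,0],[0,0,0],[0,0,0],[0,0,0]]' --delta_pos '[[0,-0.001,0.015],[0,0,0.025],[0,0,0.025],[0,0,0.022],[0,0,0.013],[0,0,0],[0,0,0],[0,0,0],[0,0,0],[0,0,0],[0,0,0],[0,0,0]]' --gripper '[0.085,0.085,0.085,0.085,0.085,0.085,0.045,0.045,0.045,0.045,0.045,0.045]'

```text
time: 25.27
tool_pos: [0.4905, 0.0748, 0.0018]
tcp_rot: [-3.141, 0.0, -0.004]
wrist_force: [-0.0, 2.1, 4.5]
width: 0.755
grip_force: 55.8
```

Emit:
jog_arm --turn '[[0,0,0],[0,0,0],[0,0,0],[0,0,0],[0,0,0],[0,0,0],[0,0,0],[0,0,0],[0,0,0],[0,0,0],[0,0,0],[0,0,0],[0,0,0]]' --delta_pos '[[0,0,-0.015],[0,0,-0.03],[0,0,-0.035],[0.012,-0.012,0],[0.022,-0.022,0],[0.025,-0.025,0],[0.025,-0.025,0],[0.025,-0.025,0],[0.022,-0.022,0],[0.016,-0.014,0],[0.006,-0.005,0],[0,0,0],[0,0,0]]' --gripper '[0.045,0.045,0.045,0.045,0.045,0.045,0.045,0.045,0.045,0.045,0.045,0.045,0.045]'

```text
time: 26.35
tool_pos: [0.6411, 0.2236, 0.0797]
tcp_rot: [3.141, 0.0, -0.003]
wrist_force: [-0.4, -1.2, -1.7]
width: 0.758
grip_force: 56.0
```

```bash
python3 -c "
from h import *
s=read_state();p=s['tool_pos'];print(p,s['width'],s['wrist_force'])
A=vision.read_camera('side')[:,:,::-1];B=vision.read_camera('scene')[:,:,::-1]
for I,n in((A,'side'),(B,'scene')):
  h=cv2.cvtColor(np.ascontiguousarray(I),cv2.COLOR_BGR2HSV);m=cv2.inRange(h,(55,150,50),(70,255,255))
  k=cv2.connectedComponentsWithStats(m)
  print(n,[ (st.tolist(),np.round(ce,1).tolist()) for st,ce in zip(k[2][1:],k[3][1:]) if st[4]>80])
  c=cam(n);print(proj(c,p+[0,0,.012+.0175]),proj(c,np.array([.642,.2235,.018])))
"
```

```text
[0.64109864 0.22360971 0.07967925] 0.7584838047225821 [-0.3557335  -1.17662702 -1.68109014]
side [([228, 285, 47, 65, 861], [253.8, 326.4])]
[248.62843327 301.84572855] [252.12614694 327.84034762]
scene [([332, 279, 55, 82, 2191], [359.6, 329.2])]
[364.0394698  298.75089016] [359.22719901 339.08889607]
```

Aligned; lowering from 0.080 to 0.009.

Emit:
jog_arm --turn '[[0,0,0],[0,0,0],[0,0,0],[0,0,0],[0,0,0],[0,0,0],[0,0,0]]' --delta_pos '[[0.001,0,0.01],[0,0,0.02],[0,0,0.02],[0,0,0.012],[0,0,0.006],[0,0,0.003],[0,0,0]]' --gripper '[0.045,0.045,0.045,0.045,0.045,0.045,0.045]'

```text
time: 27.03
tool_pos: [0.6425, 0.2238, 0.0091]
tcp_rot: [3.141, -0.001, -0.002]
wrist_force: [-0.5, 0.3, -2.0]
width: 0.758
grip_force: 56.0
```

Emit:
jog_arm --turn '[[0,0,0],[0,0,0],[0,0,0],[0,0,0],[0,0,0],[0,0,0],[0,0,0],[0,0,0],[0,0,0],[0,0,0],[0,0,0],[0,0,0],[0,0,0],[0,0,0],[0,0,0],[0,0,0],[0,0,0],[0,0,0],[0,0,0],[0,0,0]]' --delta_pos '[[0,0,0.002],[0,0,0.001],[0,0,0],[0,0,0],[0,0,0],[0,0,0],[0,0,-0.015],[0,0,-0.03],[0,0,-0.04],[0,0,-0.04],[0,0,-0.04],[-0.012,0.025,-0.03],[-0.014,0.03,-0.02],[-0.014,0.03,-0.02],[-0.014,0.03,-0.02],[-0.014,0.03,-0.02],[-0.014,0.03,-0.02],[-0.014,0.03,0],[0,0,0],[0,0,0]]' --gripper '[0.045,0.045,0.045,0.085,0.085,0.085,0.085,0.085,0.085,0.085,0.085,0.085,0.085,0.085,0.085,0.085,0.085,0.085,0.085,0.085]'

```text
time: 28.7
tool_pos: [0.5468, 0.018, 0.3035]
tcp_rot: [-3.141, 0.005, -0.005]
wrist_force: [0.0, -0.3, 0.7]
width: 0.994
grip_force: 0.0
```

```bash
python3 -c "
from h import *
c,W=shot('w4');s=read_state();print(s['tool_pos'],s['time'])
A=vision.read_camera('side')[:,:,::-1];B=vision.read_camera('scene')[:,:,::-1]
cv2.imwrite('pics/fs9.png',A);cv2.imwrite('pics/fc9.png',B)
o=np.zeros((600,800,3),np.uint8)
o[:300,:400]=cv2.resize(A[120:480,200:440],(400,600),interpolation=2)[:300] if 0 else cv2.resize(A[120:300,200:440],(400,300),interpolation=2)
o[300:,:400]=cv2.resize(A[290:470,200:440],(400,300),interpolation=2)
o[:300,400:]=cv2.resize(B[160:310,200:400],(400,300),interpolation=2)
o[300:,400:]=cv2.resize(B[250:400,320:540],(400,273),interpolation=2)[:300] if 0 else cv2.resize(B[250:400,330:530],(400,300),interpolation=2)
cv2.imwrite('pics/c7.png',o)"
```

```text
[0.54691966 0.01899289 0.30259033] 28.75
```

View pics/c7.png

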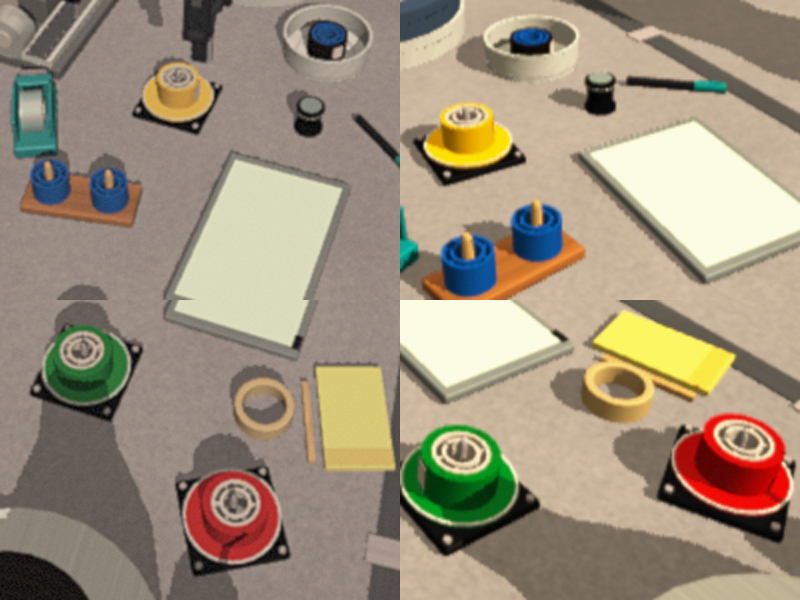

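All five are seated: each spindle or dowel shows through its roll's hole, and the print roll lies in the can. Handing in.

```bash
python3 -c "
from workcell import ticket
print(ticket.finish_job())"
```

```text
the job is handed in; nothing more can be done
None
```

The light table is clear: the green, red and yellow rolls are on their own plates' spindles, the print roll is in the can, and the empty core is on the free dowel. All five looked flat and fully down in the last pictures, and I handed the job in at about 29 s of the 118 s (no verdict was shown).

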